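# Hang the cooled sample pot on the weighing stand by its bail

### The job

Weigh the sample pot that stands in the cooler: with the pot still standing in its well, raise its folded-down wire bail upright, then lift the pot out by the bail's grip, keeping it level, and hang it on the weighing stand so that the bail lies in the notches of both fork prongs. The balance is delicate: lower the pot gently until the fork carries it, without pushing down on the fork or dropping the pot onto it, then let go and leave the pot hanging still. Leave the other things on the worktop where they are.

Things in the scene. Friction and masses are not known exactly. Their poses are not given: they have to be found in the camera images.
- cooler: Dry-block cooler, fixed: white jacket 124 x 124 mm, 80 mm high, with a low grey control nose at its -x side and one round well (diameter 85 mm, 45 mm deep, floor 35 mm above the worktop) in the aluminium middle of its top. Origin under the well's centre, on the worktop; z up.
- pot: Loose lidded stainless sample pot, 80 mm in diameter (rim 84 mm), 70 mm high, small lid knob up to 86 mm; mass unknown, 0.3 to 0.6 kg. Starts standing in the cooler's well. Origin at the centre of its underside, z up its axis; x points to the side where the bail starts folded down; the bail's hinge line is parallel to y, 62 mm above the origin.
- bail (a joint): Angle of the pot's wire bail about its two side lugs, rad: 0 folded down level (a stop holds it there), 1.57 upright over the pot, 3.14 folded to the other side. It swings almost freely and falls back if let go. 4 mm wire, 100 mm wide between its legs, straight crown 90 mm from the hinge line; the straight part reaches 40 mm either side of the middle.
- bail_grip (a point): Centre of the black grip sleeve (12 mm in diameter, 28 mm long) in the middle of the bail's crown. y runs along the sleeve; x points away from the hinge line (level when folded, up when upright). Folded down, the sleeve lies 97 mm above the worktop, just outside the cooler's jacket, with 42 mm free between it and the pot's rim.
- stand: Weighing stand, fixed: grey base plate (x -55 to +135 mm, y -55 to +55 mm, 15 mm high), 16 mm column at x = +112 mm, 244 mm high, with a hand-clamped carriage that carries a level two-pronged fork pointing to -x. Origin on the worktop, directly under the middle between the fork's two notches; z up. The bail's crown belongs in both notches, parallel to y.
- notch_line (a point): A mark on the stand's base plate, 15 mm above the worktop, straight under the middle between the notches; axes as the stand's. The fork is 8 mm rod: prongs along x at y = -30 and +30 mm, tips at x = -23 mm, cross bar at x = +82 mm. Each has a V notch at x = 0, mouth 22 mm wide along x; tips and shanks stand 13 mm above the centre of a crown lying in the notch.
- fork (a joint): Travel of the stand's fork on its balance spring, m: about 0 unloaded, negative as it sinks, one third of a mm per newton, hard stop at -0.008. Above 10 N the balance is damaged. The carriage it hangs on was set by hand and its height is NOT measured: the centre of a crown lying in the unloaded notches is anywhere from 194 to 226 mm above the worktop.
- vial_a: Glass vial, 23 mm in diameter, 52 mm high, between cooler and stand; leave alone. Origin under its centre.
- vial_b: Second glass vial, same size, beside the first; leave alone. Origin under its centre.
- tip_box_a: Pipette tip box, 87 x 123 x 63 mm, at the right of the work; leave alone. Origin under its centre.

How it is judged:
On the way, in this order (a step that is already met when the one before it is completed fails the run):
1. the bail is raised upright while the pot still stands in the cooler's well (value of joint bail between 1.35 and 1.79 rad and z of pot in the frame of cooler below 0.043 m and horizontal distance between pot and cooler below 0.01 m), for 0.1 s.
2. the pot is lifted clear of the cooler (z of pot in the frame of cooler above 0.082 m), for 0.1 s.
At the end, for the whole second after the job is handed in: The released pot hangs still (under 30 mm/s) with the bail in both notches: grip within 5 mm of the notch line fore and aft and 12 mm of the middle sideways, crown parallel to the notch line within 0.15 rad, pot upright within 0.2 rad and clear of the base plate (contact force between pot and stand above 2 N and contact force between pot and the fingers below 0.1 N and x of bail_grip in the frame of stand between -0.005 and 0.005 m and y of bail_grip in the frame of stand between -0.012 and 0.012 m and height (world z) of bail_grip above 0.165 m and angle between the y axis of bail_grip and the y axis of stand, either way round below 0.15 rad and horizontal distance between pot and stand below 0.03 m and height (world z) of pot above 0.018 m and angle between pot's own z axis and vertical below 0.2 rad and linear speed of pot below 0.03 m/s); the robot touches nothing.
It fails at once if the balance is overloaded: the pot presses on the stand with more than 10 N (contact force between pot and stand above 10 N).
It fails at once if the robot pushes on the stand with more than 10 N (contact force between any of the arm, the fingers and stand above 10 N).
It fails at once if the pot is dropped or set down hard: out of the well, faster than 0.1 m/s while let go or while touching the stand ((z of pot in the frame of cooler above 0.05 m or horizontal distance between pot and cooler above 0.06 m) and (contact force between pot and the fingers below 0.1 N or contact force between pot and stand above 0.5 N) and linear speed of pot above 0.1 m/s).
It fails at once if the pot is tipped by more than 0.45 rad (angle between pot's own z axis and vertical above 0.45 rad).
It fails at once if another thing on the worktop is shifted by more than 20 mm (distance of any of vial_a, vial_b, tip_box_a from where it was at the start of the episode above 0.02 m).
It also fails if it takes over 70 s, if anything falls off the work surface, if the arm or the gripper's body presses on something with over 40 N, if the wrist force passes 120 N, or if a joint passes its speed limit or range.

### The arm

A 7-joint arm with a two-finger parallel gripper is mounted at the origin on the work surface; the furniture and walls round the work are solid. World frame = base frame: x ahead of the robot, y to its left, z up, the work surface at z = 0. Lengths are in m, angles in rad, forces in N, time in s.
With the tool pointing down it reaches from about 0.4 to 0.85 m from the base axis. Payload 10.4 kg.
Tool frame: the origin (TCP) lies at the centre of the arm's flange, where the gripper is bolted on; the fingertips stand 173 mm ahead of it and the grasp point (between the pads) lies 155 mm ahead of it; z points along the fingers, y is the line along which they close (so a half turn about z gives the same grasp; the last joint's range is limited). The gripper opens to 85 mm and grips with 20 to 120 N. Pads are 22 mm wide; open, the fingers measure 114 mm over their backs; the gripper's body (76 mm by 85 mm) begins 54 mm behind the grasp point. The pads swing forward as they close: fully open they stand 13 mm farther back than shut.
Start: joints at [-1.258, 0.332, -0.065, 1.46, 0.022, 1.35, -0.088], TCP at [0.206, 0.59, 0.405] pointing down, gripper open.
Joint ranges: [-2.6, 2.6], [-0.5, 2.12], [-1.47, 1.34], [0.16, 2.42], [-1.27, 4.41], [0.06, 2.06], [-2.6, 2.6]. Speed limits (rad/s): [2.22, 2.22, 2.79, 2.79, 3.14, 3.14, 3.14].

### API

Orientations are given as a unit quaternion [x, y, z, w].
In Python, from workcell import manip, viewer, finder gives the robot as it stands.
- The arm moves only by the tool arm_command, never from a script. Its argument "plan" is a list of rows, each an object with "dp": the shift along the tool's x, y, z in mm, a list of three; "spin": the turn about the tool's z in rad. A call has 1 to 5 rows; each row shifts and turns the commanded pose from where the row before left it, along the tool's axes as they then stand; what a row does not reach is not made up. A row lasts 1/10 s, in which the tool goes at most 50 mm and 8.59 degrees, less where a joint would pass 70% of its speed; a pose out of reach is approached as far as the arm can. A call is refused whole if a number of a shift passes 50 or a number of a turn 0.15, either way. A call with a gripper value outside its range is refused whole. "grip" is the closure, from -1 (fully open) to 1 (shut), set as the call begins (left out, the last holds). The fingers move at their own pace and stop on an object; "newtons" is the grip in N (left out, the last holds). Time passes only in rows, so rows that do not move let the fingers close. It gives the time, the measured TCP pose, the force, the opening and the grip force at its end, in the units of the state.
- manip.get_obs(): the state, without advancing time (a new reading comes with each control period).
- viewer.camera(name): name is "side" or "top" or "wrist"; returns the picture (420x560x3 uint8, blue, green, red); there is no depth.
- viewer.camera_params(name): a dict with "vertical_fov" (degrees; the focal length in pixels is half the picture's height over the tangent of half this angle, whatever the lens; pixels are square), "cx", "cy" (the principal point, pixels), "R" (3x3) and "t" (3): a world point X has camera coordinates R X + t; the wrist camera has in their place "T_tool_cam" (4x4, takes a point from camera to tool coordinates, whose origin is the TCP and whose axes are the flange's). Camera axes: x right, y down, z forward; pixel columns grow to the right and rows downward; lengths in m; the calibration is good to about 2 mm. A picture is of the moment at which its call begins: read the wrist's pose just before it. camera_params takes no time and is no camera call.
- manip.hand_in(): hands the job in; it is judged then, once.
Trained networks look in the newest picture that a camera, given by its name, has taken for a name from the list of things; names that differ only in an ending like _2 or _b are one class to them, and where a whole thing is asked for, a point or a joint stands for the part that bears it (a point fixed in the world has none). Each returns a list of dicts, best first, with "score" (0 to 1); they miss things now and then, are a little off and sometimes report something else, mostly with a low value. They report only what shows in the picture. A call takes as long as a camera call.
- finder.find_in(camera, thing): "position" ([x, y, z] in m, in world coordinates, good to about 4 mm: the middle of the surface that is visible of it).
The state is a dict: "clock": time; "joint_pos": joint angles; "joint_velocities": joint speeds; "tau": joint torques, N m; "position": TCP position; "ee_rot": TCP orientation; "ft_force": force on the tool from outside, world axes, zero at the start; "torque": the same for the moment, N m; "grip_width": opening from 0.0 (shut) to 1.0 (fully open); "grasp_force": force on a finger pad.
Only numpy, scipy, OpenCV 4.12 (cv2) and the standard library are available. Lean on these libraries where they do the work, as an engineer would, in place of code of your own. Each camera call takes 0.05 s, during which the arm holds its last target. There are 200 camera calls.

## Working session

There is one attempt and no reset: what is moved stays moved. The work goes in short steps, Python scripts to look and compute and a tool call to move; the robot and the scene stay as the last step left them, time stands still between calls to the robot, and variables do not carry over. Pictures are saved under pics/ and viewed, at most 12 in all, crops included, and the job is handed in when it is done.

Besides the shell and the picture viewer there is one more tool, called after "Call:" by a JSON object that holds its "api" and its "payload". arm_command: Moves the arm, as the interface text tells. Its arguments: {"type":"object","properties":{"plan":{"type":"array","items":{"type":"object","properties":{"dp":{"type":"array","items":{"type":"number"}},"spin":{"type":"number"}}}},"grip":{"type":"number"},"newtons":{"type":"number"}},"required":["plan"]}

```bash
mkdir -p pics; ls; cat > h.py <<'E'
from workcell import manip, viewer, finder
import numpy as np, cv2
from scipy.spatial.transform import Rotation as Rn
def cam(n):
    p=viewer.camera_params(n); f=210/np.tan(np.radians(p["vertical_fov"])/2)
    if n=="wrist":
        o=manip.get_obs(); T=np.eye(4); T[:3,:3]=Rn.from_quat(o["ee_rot"]).as_matrix(); T[:3,3]=o["position"]
        C=np.linalg.inv(T@np.array(p["T_tool_cam"])); R,t=C[:3,:3],C[:3,3]
    else: R,t=np.array(p["R"]),np.array(p["t"])
    return f,p["cx"],p["cy"],R,t
def proj(n,X):
    f,cx,cy,R,t=cam(n); c=(np.atleast_2d(X)@R.T)+t
    return np.c_[f*c[:,0]/c[:,2]+cx,f*c[:,1]/c[:,2]+cy]
def ray(n,u,v,ax=2,val=0.):
    "world point on pixel ray where coordinate ax equals val"
    f,cx,cy,R,t=cam(n); o=-R.T@t; d=R.T@np.array([(u-cx)/f,(v-cy)/f,1])
    return o+d*(val-o[ax])/d[ax]
E
python3 - <<'E'
from h import *
o=manip.get_obs(); print({k:np.round(v,3) for k,v in o.items()})
ims=[]
for n in ["top","side"]:
    ims.append(viewer.camera(n)); cv2.imwrite(f"pics/{n}0.png",ims[-1])
    p=viewer.camera_params(n);print(n,np.round(-np.array(p["R"]).T@p["t"],3),np.round(p["R"],2).tolist(),p["vertical_fov"])
    for th in ["cooler","pot","bail","bail_grip","stand","notch_line","fork","vial_a","tip_box_a"]:
        print(th,[(np.round(d["position"],3).tolist(),round(d["score"],2)) for d in finder.find_in(n,th)][:3])
print(viewer.camera_params("wrist"))
E
```

```text
pics
{'clock': np.float64(0.0), 'joint_pos': array([-1.258,  0.333, -0.065,  1.461,  0.022,  1.35 , -0.088]), 'joint_velocities': array([-0.   , -0.001,  0.   , -0.   , -0.001,  0.001,  0.   ]), 'tau': array([ 1.0000e-03, -6.2547e+01,  5.0000e-02, -3.9159e+01,  1.6000e-02,
        1.0000e-02, -0.0000e+00]), 'position': array([0.206, 0.59 , 0.404]), 'ee_rot': array([ 0.167,  0.986, -0.001, -0.   ]), 'ft_force': array([0.792, 0.088, 0.186]), 'torque': array([ 0.054, -0.033, -0.002]), 'grasp_force': np.float64(0.0), 'grip_width': np.float64(0.996)}
top [ 0.269 -0.126  1.326] [[0.02, -1.0, 0.0], [-0.98, -0.02, -0.18], [0.18, 0.0, -0.98]] 44.02071367192866
cooler [([0.406, -0.222, 0.081], 0.8)]
pot [([0.447, -0.222, 0.113], 0.83), ([0.56, -0.443, 0.061], 0.68)]
bail [([0.52, -0.226, 0.096], 0.68)]
bail_grip [([0.522, -0.23, 0.101], 0.74), ([0.402, -0.222, 0.083], 0.57), ([0.372, -0.047, 0.051], 0.48)]
stand [([0.483, 0.134, 0.015], 0.67)]
notch_line [([0.482, 0.135, 0.014], 0.79)]
fork [([0.488, 0.141, 0.208], 0.94)]
vial_a []
tip_box_a [([0.56, -0.445, 0.063], 0.84)]
side [0.322 0.715 0.
[... 315 characters left out ...]
 ([0.511, -0.218, 0.101], 0.36)]
notch_line [([0.495, 0.151, 0.01], 0.55), ([0.512, -0.212, 0.095], 0.47)]
fork [([0.477, 0.142, 0.204], 0.75)]
vial_a [([0.375, -0.039, 0.031], 0.63), ([0.446, -0.073, 0.029], 0.51)]
tip_box_a [([0.561, -0.396, 0.061], 0.64)]
{'vertical_fov': 60.425581365241605, 'cx': 284.277282538789, 'cy': 211.5660104795141, 'T_tool_cam': array([[ 1.13700821e-04, -9.65884791e-01, -2.58972117e-01,
         6.48125812e-02],
       [ 9.99998978e-01, -2.59164172e-04,  1.40564722e-03,
         5.00019611e-04],
       [-1.42480957e-03, -2.58972013e-01,  9.65883775e-01,
         3.15421173e-02],
       [ 0.00000000e+00,  0.00000000e+00,  0.00000000e+00,
         1.00000000e+00]])}
```

View pics/top0.png

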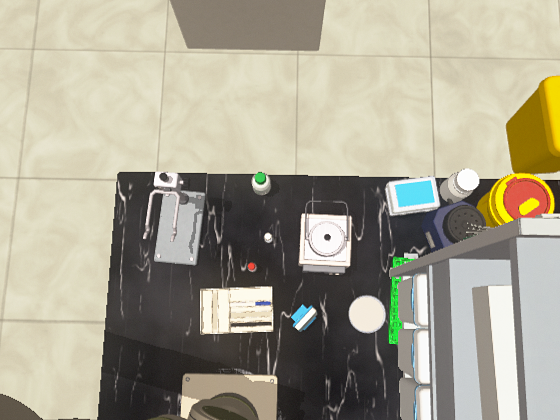

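View pics/side0.png

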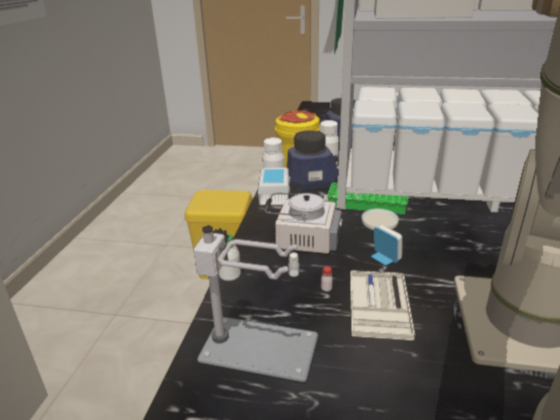

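Top view: the cooler and pot are at about (327,237) with the bail folded up-image (+x). The stand is at (178,225), slightly yawed, with its fork pointing -x. The side view agrees, with two vials between them. I'll plan a hover over the stand to measure it with the wrist camera.

```bash
cat >> h.py <<'E'
def pose():
    o=manip.get_obs(); M=Rn.from_quat(o["ee_rot"]).as_matrix(); return o,np.array(o["position"]),M
def yawy():
    o,p,M=pose(); return np.arctan2(M[1,1],M[0,1])
def plan(target,yaw,n):
    "n equal rows to TCP target with the tool's y axis at world angle yaw"
    o,p,M=pose(); y0=np.arctan2(M[1,1],M[0,1]); d=(np.array(target)-p)/n
    s=(y0-yaw)/n
    for i in range(n):
        R=M@Rn.from_euler("z",s*i).as_matrix()
        print(i,{"dp":np.round(R.T@d*1000,1).tolist(),"spin":round(s,3)})
E
python3 - <<'E'
from h import *
print(yawy()); plan([0.44,0.17,0.5],0,10)
E
```

```text
1.2350452920158794
0 {'dp': [-35.9, -32.0, -9.5], 'spin': np.float64(0.124)}
1 {'dp': [-39.6, -27.3, -9.5], 'spin': np.float64(0.124)}
2 {'dp': [-42.7, -22.2, -9.5], 'spin': np.float64(0.124)}
3 {'dp': [-45.1, -16.8, -9.5], 'spin': np.float64(0.124)}
4 {'dp': [-46.8, -11.1, -9.5], 'spin': np.float64(0.124)}
5 {'dp': [-47.8, -5.2, -9.5], 'spin': np.float64(0.124)}
6 {'dp': [-48.1, 0.7, -9.5], 'spin': np.float64(0.124)}
7 {'dp': [-47.6, 6.6, -9.5], 'spin': np.float64(0.124)}
8 {'dp': [-46.5, 12.4, -9.5], 'spin': np.float64(0.124)}
9 {'dp': [-44.6, 18.1, -9.5], 'spin': np.float64(0.124)}
```

Call:
{"api": "arm_command", "payload": {"plan": [{"dp": [-36, -28, -19], "spin": 0.124}, {"dp": [-39, -24, -19], "spin": 0.124}, {"dp": [-42, -19, -19], "spin": 0.124}, {"dp": [-43, -14, -19], "spin": 0.124}, {"dp": [-45, -9, -19], "spin": 0.124}]}}

```text
clock: 1.5
position: [0.3275, 0.3942, 0.5006]
ee_rot: [0.462, 0.887, 0.0, -0.0]
ft_force: [1.9, 0.6, -0.6]
grip_width: 1.004
grasp_force: 0.0
```

Call:
{"api": "arm_command", "payload": {"plan": [{"dp": [-48, -5, 0], "spin": 0.124}, {"dp": [-48, 0, 0], "spin": 0.124}, {"dp": [-48, 6, 0], "spin": 0.124}, {"dp": [-46, 12, 0], "spin": 0.124}, {"dp": [-44, 18, 0], "spin": 0.124}]}}

```text
clock: 2.0
position: [0.4421, 0.1836, 0.5001]
ee_rot: [0.711, 0.704, 0.001, -0.0]
ft_force: [1.2, 0.8, 0.4]
grip_width: 0.997
grasp_force: 0.0
```

Call:
{"api": "arm_command", "payload": {"plan": [{"dp": [0, 0, 0]}, {"dp": [0, 0, 0]}, {"dp": [0, 0, 0]}]}}

```text
invalid input at $.plan[0]: expected keys dp, spin
```

```bash
cat > look.py <<'E'
import sys
from h import *
name,things=sys.argv[1],sys.argv[2:]
o,p,M=pose(); print(np.round(p,4),round(yawy(),4),o["clock"])
im=viewer.camera("wrist")
for th in things:
    for d in finder.find_in("wrist",th)[:2]: print(th,np.round(d["position"],4),round(d["score"],2),proj("wrist",d["position"]).round(0))
cv2.imwrite(f"pics/{name}.png",im)
E
python3 look.py stand1 stand notch_line fork vial_a
```

```text
[0.4421 0.1836 0.5001] -0.0101 2.0
stand [0.4974 0.1497 0.0134] 0.9 [[325. 191.]]
notch_line [0.4971 0.1532 0.0187] 0.8 [[326. 192.]]
fork [0.4839 0.1398 0.208 ] 0.56 [[338. 263.]]
vial_a [ 0.3761 -0.0406  0.0342] 0.69 [[237. 336.]]
vial_a [ 0.4515 -0.0773  0.0293] 0.67 [[292. 357.]]
```

View pics/stand1.png

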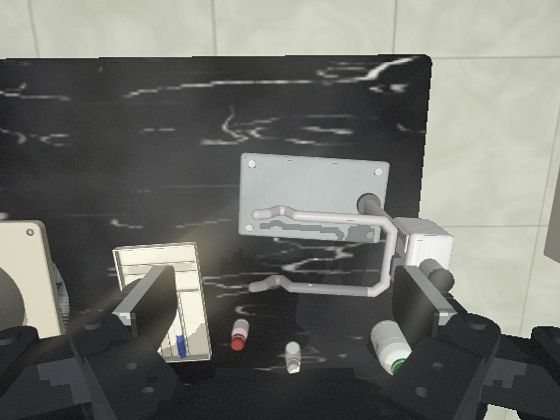

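The wrist view shows the base plate with corners near (241,153), (389,163), (386,243) and (238,235). The prongs' V notches are near (281,209) and (273,282). I'll enlarge it to pick points precisely.

```bash
python3 -c "
import cv2
im=cv2.imread('pics/stand1.png')[145:305,230:430]
cv2.imwrite('pics/stand1c.png',cv2.resize(im,None,fx=3.75,fy=3.75,interpolation=cv2.INTER_CUBIC))"
```

```text
(no output)
```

View pics/stand1c.png

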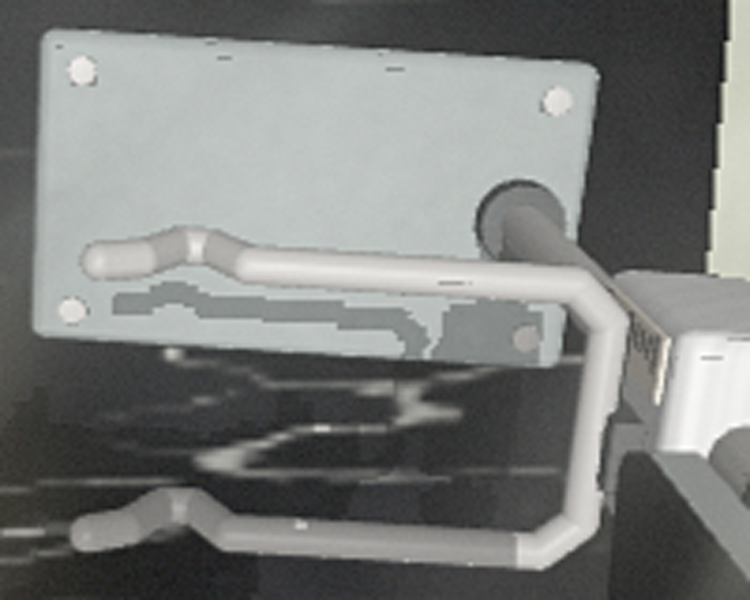

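```bash
cat > fit.py <<'E'
from h import *
from scipy.optimize import least_squares
px=lambda a:np.array(a)/3.75+[230,145]
P=px([[42,30],[600,64],[553,368],[34,335]]); Pm=[[-55,55,15],[135,55,15],[135,-55,15],[-55,-55,15]]
F=px([[80,262],[70,535],[600,425]]); Fm=[[-23,30],[-23,-30],[82,0]]
S=px([[350,270],[350,538]])   # points on shank centrelines
N=px([[195,247],[181,508]]); Nm=[[0,30],[0,-30]]
def W(s,m): 
    c,n=np.cos(s[2]),np.sin(s[2]); m=np.array(m)/1000
    return np.c_[s[0]+c*m[:,0]-n*m[:,1],s[1]+n*m[:,0]+c*m[:,1],m[:,2]]
def res(s):
    f=[m+[s[3]*1000] for m in Fm]; n=[m+[s[4]*1000] for m in Nm]
    return np.r_[(proj("wrist",W(s,Pm))-P).ravel(),(proj("wrist",W(s,f))-F).ravel(),(proj("wrist",W(s,n))-N).ravel()]
s=least_squares(res,[.48,.14,-.1,.21,.2]); print(np.round(s.x,4)); print(np.round(s.fun.reshape(-1,2),1))
E
python3 fit.py
```

```text
[ 0.439   0.1504 -0.0633  0.2119  0.1958]
[[-0.9 -1.4]
 [ 1.9 -1.4]
 [ 3.2  0.2]
 [-1.1  1. ]
 [ 0.  -0.7]
 [-0.1  0.6]
 [-2.5  1.6]
 [ 0.6 -0.4]
 [ 0.1  0.3]]
```

Call:
{"api": "arm_command", "payload": {"plan": [{"dp": [-40, 0, 10], "spin": 0.0}, {"dp": [-40, 0, 10], "spin": 0.0}, {"dp": [-25, 0, 0], "spin": 0.0}, {"dp": [0, 0, 0], "spin": 0.0}, {"dp": [0, 0, 0], "spin": 0.0}]}}

```text
clock: 2.75
position: [0.4408, 0.082, 0.4799]
ee_rot: [0.708, 0.706, 0.0, -0.0]
ft_force: [-0.5, -0.3, 0.2]
grip_width: 0.999
grasp_force: 0.0
```

```bash
python3 look.py stand2 notch_line fork; python3 -c "
import cv2
im=cv2.imread('pics/stand2.png')[50:240,220:440]
cv2.imwrite('pics/stand2c.png',cv2.resize(im,None,fx=3,fy=3,interpolation=cv2.INTER_CUBIC))"
```

```text
[0.4408 0.082  0.4799] -0.0026 2.75
notch_line [0.5107 0.1437 0.0294] 0.85 [[345. 120.]]
fork [0.4893 0.1397 0.2111] 0.71 [[358. 129.]]
```

View pics/stand2c.png

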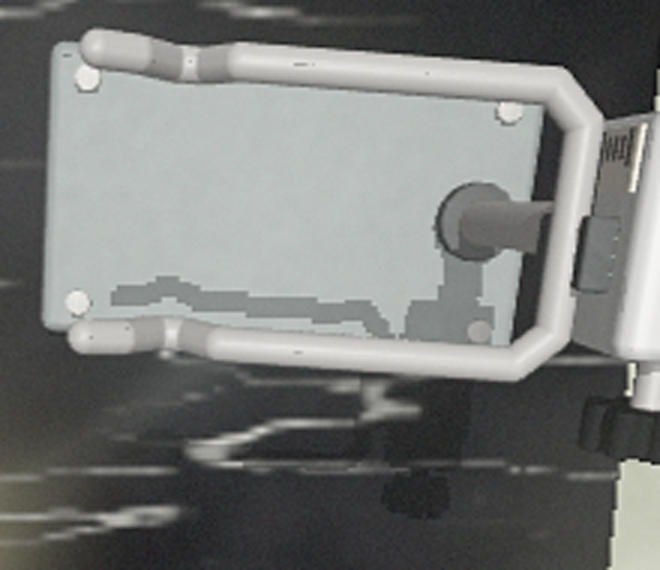

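The near view shows notch centres at crop (190,63) and (173,335), and tips at (81,48) and (69,336). I'll fit both views jointly, without the plate.

```bash
cat > fit2.py <<'E'
from h import *
from scipy.optimize import least_squares
p=viewer.camera_params("wrist"); f=210/np.tan(np.radians(p["vertical_fov"])/2); Tc=np.array(p["T_tool_cam"])
def pr(pos,q,X):
    T=np.eye(4); T[:3,:3]=Rn.from_quat(q).as_matrix(); T[:3,3]=pos; C=np.linalg.inv(T@Tc)
    c=X@C[:3,:3].T+C[:3,3]; return f*c[:,:2]/c[:,2:]+[p["cx"],p["cy"]]
o=manip.get_obs()
V=[([.4421,.1836,.5001],[.711,.704,.001,0],np.array([[80,262],[70,535],[600,425],[195,247],[181,508],[42,30],[600,64],[553,368],[34,335]])/3.75+[230,145]),
   (o["position"],o["ee_rot"],np.array([[81,48],[69,336],[570,228],[190,63],[173,335],[50,42],[545,76],[513,362],[42,330]])/3+[220,50])]
def W(s):
    h,n=s[3]*1000,s[4]*1000
    m=np.array([[-23,30,h],[-23,-30,h],[82,0,h],[0,30,n],[0,-30,n],[-55,55,15],[135,55,15],[135,-55,15],[-55,-55,15]])/1000
    c,k=np.cos(s[2]),np.sin(s[2])
    return np.c_[s[0]+c*m[:,0]-k*m[:,1],s[1]+k*m[:,0]+c*m[:,1],m[:,2]]
def res(s,vs,k): return np.concatenate([(pr(a,b,W(s))-c)[:k].ravel() for a,b,c in vs])
for vs in ([V[0]],[V[1]],V):
  for k in (5,9):
    r=least_squares(res,[.44,.15,-.06,.21,.2],args=(vs,k)); print(k,np.round(r.x,4),np.round(r.fun.reshape(-1,2)[:9],1).tolist())
E
python3 fit2.py
```

```text
5 [ 0.4402  0.149  -0.0583  0.2143  0.1986] [[-0.4, -0.9], [0.4, 1.0], [-1.2, 0.3], [0.5, -0.9], [0.7, 0.6]]
9 [ 0.44    0.1481 -0.0696  0.2123  0.1963] [[0.1, -0.7], [0.0, 0.6], [-2.4, 1.5], [0.7, -0.5], [0.2, 0.3], [-1.0, -1.4], [1.6, -1.3], [2.9, 0.2], [-1.2, 1.0]]
5 [ 0.4398  0.1466 -0.0643  0.2115  0.1939] [[-0.6, -1.0], [0.1, 0.9], [-0.9, 0.2], [0.6, -0.1], [0.9, 0.0]]
9 [ 0.4396  0.1465 -0.0646  0.2117  0.1939] [[-0.9, -0.9], [-0.2, 1.0], [-1.1, 0.4], [0.3, 0.1], [0.7, 0.1], [-0.4, -1.1], [3.0, -1.1], [0.1, 0.4], [-0.4, 1.2]]
5 [ 0.44    0.1469 -0.0615  0.2105  0.1932] [[0.0, 0.4], [0.5, 1.2], [-3.0, 1.3], [0.4, 0.0], [0.5, 0.1], [-0.2, -1.2], [0.7, 0.3], [-1.0, -0.7], [0.8, -0.4]]
9 [ 0.4398  0.1469 -0.066   0.2105  0.1932] [[-0.0, 0.3], [0.1, 1.1], [-3.4, 1.8], [0.3, 0.1], [0.1, 0.0], [-1.3, -0.2], [1.3, -0.7], [2.9, 0.8], [-1.2, 2.0]]
```

Call:
{"api": "arm_command", "payload": {"plan": [{"dp": [-45, 10, 0], "spin": 0.0}, {"dp": [-45, 10, 10], "spin": 0.0}, {"dp": [-45, 10, 15], "spin": 0.0}, {"dp": [-45, 10, 15], "spin": 0.0}, {"dp": [-45, 10, 15], "spin": 0.0}], "grip": -0.2}}

```text
clock: 3.4
position: [0.4906, -0.1451, 0.4244]
ee_rot: [0.708, 0.706, 0.0, 0.0]
ft_force: [0.7, 0.3, -0.9]
grip_width: 0.598
grasp_force: 0.0
```

Call:
{"api": "arm_command", "payload": {"plan": [{"dp": [0, 0, 15], "spin": 0.0}, {"dp": [0, 0, 0], "spin": 0.0}, {"dp": [0, 0, 0], "spin": 0.0}]}}

```text
clock: 3.7
position: [0.4905, -0.143, 0.4098]
ee_rot: [0.708, 0.706, -0.0, -0.0]
ft_force: [0.2, 0.8, -0.4]
grip_width: 0.598
grasp_force: 0.0
```

```bash
python3 look.py pot1 pot cooler bail bail_grip; python3 -c "
from h import *
print(manip.get_obs()['ft_force'],manip.get_obs()['grip_width'])"
```

```text
[ 0.4905 -0.143   0.4098] -0.0026 3.7
pot [ 0.4643 -0.2177  0.1058] 0.72 [[252. 290.]]
cooler [ 0.4521 -0.1832  0.0772] 0.69 [[240. 239.]]
bail [ 0.5221 -0.2279  0.098 ] 0.84 [[320. 296.]]
bail_grip [ 0.5258 -0.2241  0.0951] 0.93 [[324. 290.]]
[-0.89262356  0.24653096  0.52560623] 0.5978794383470496
```

View pics/pot1.png

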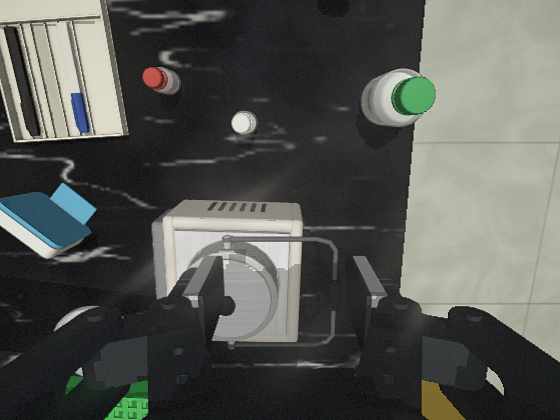

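The wrist view shows the bail folded to the right (+x). Its crown is at u≈334, its legs are at v≈240 and 342, and its lugs are at (227,240) and (232,342).

```bash
python3 - <<'E'
from h import *
im=cv2.imread("pics/pot1.png")
cv2.imwrite("pics/pot1c.png",cv2.resize(im[195:365,150:360],None,fx=3.5,fy=3.5,interpolation=cv2.INTER_CUBIC))
for u,v in [(227,240),(232,342),(334,252),(336,335),(334,291),(320,240),(322,344)]: print(u,v,ray("wrist",u,v,2,.097).round(4))
E
```

```text
227 240 [ 0.4441 -0.1773  0.097 ]
232 342 [ 0.4443 -0.2737  0.097 ]
334 252 [ 0.5328 -0.1882  0.097 ]
336 335 [ 0.5371 -0.267   0.097 ]
334 291 [ 0.534  -0.2239  0.097 ]
320 240 [ 0.5209 -0.1775  0.097 ]
322 344 [ 0.5249 -0.2761  0.097 ]
```

View pics/pot1c.png

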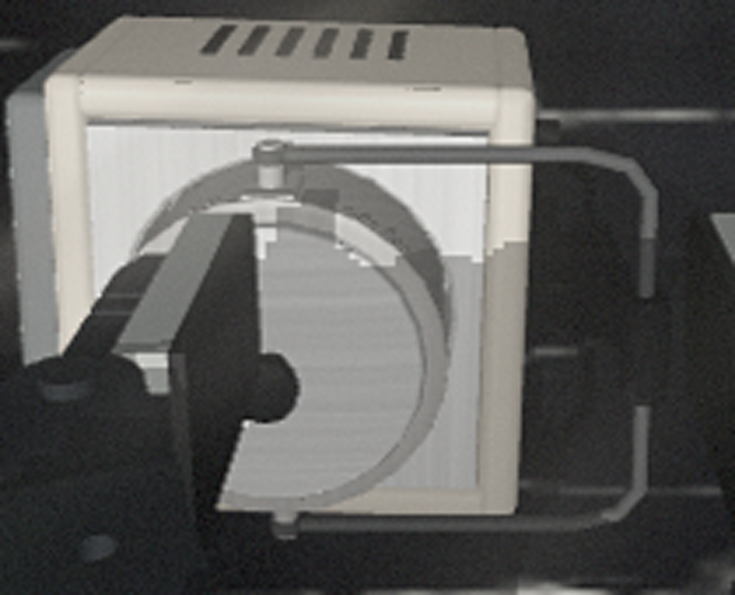

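```bash
python3 - <<'E'
from h import *
g=lambda x,y:ray("wrist",150+x/3.5,195+y/3.5,2,.097)
L1,L2,c1,c2,s1,s2=[g(*q) for q in [(269,152),(286,525),(650,200),(640,480),(647,298),(643,405)]]
l1,l2=g(560,155),g(560,525)
for n,a,b in (("lug",L1,L2),("crown",c1,c2),("sleeve",s1,s2),("legs",l1,l2)): print(n,a.round(4),b.round(4),((a+b)/2).round(4),np.linalg.norm(a-b).round(4),"yaw",round(np.arctan2((a-b)[1],(a-b)[0])-np.pi/2,3))
print("leg yaws",[round(np.arctan2(*(b-a)[[1,0]]),3) for a,b in ((L1,l1),(L2,l2))])
E
```

```text
lug [ 0.444  -0.1759  0.097 ] [ 0.4439 -0.2768  0.097 ] [ 0.444  -0.2264  0.097 ] 0.1009 yaw -0.001
crown [ 0.5342 -0.1883  0.097 ] [ 0.5342 -0.2641  0.097 ] [ 0.5342 -0.2262  0.097 ] 0.0758 yaw 0.0
sleeve [ 0.5344 -0.2138  0.097 ] [ 0.5343 -0.2428  0.097 ] [ 0.5343 -0.2283  0.097 ] 0.0291 yaw -0.001
legs [ 0.5126 -0.1769  0.097 ] [ 0.5141 -0.2771  0.097 ] [ 0.5134 -0.227   0.097 ] 0.1002 yaw 0.015
leg yaws [np.float64(-0.015), np.float64(-0.004)]
```

Call:
{"api": "arm_command", "payload": {"plan": [{"dp": [-42, 22, 0], "spin": 0.0}, {"dp": [-42, 22, 0], "spin": 0.0}, {"dp": [0, 0, 40], "spin": 0.0}, {"dp": [0, 0, 40], "spin": 0.0}, {"dp": [0, 0, 0], "spin": 0.0}], "grip": 0.18}}

```text
clock: 4.45
position: [0.5326, -0.2276, 0.3254]
ee_rot: [0.709, 0.705, -0.002, -0.003]
ft_force: [-0.6, 1.1, 0.1]
grip_width: 0.41
grasp_force: 0.0
```

```bash
python3 - <<'E'
from h import *
o,p,M=pose(); print(p.round(4),yawy(),o["grip_width"],o["ft_force"]); plan([.534,-.227,.257],0,2)
E
```

```text
[ 0.5326 -0.2276  0.3254] -0.004520073097297766 0.41020952615510575 [-0.61668731  1.09757662  0.05092782]
0 {'dp': [0.2, 1.0, 34.2], 'spin': np.float64(-0.002)}
1 {'dp': [0.2, 1.0, 34.2], 'spin': np.float64(-0.002)}
```

Call:
{"api": "arm_command", "payload": {"plan": [{"dp": [0.5, 1, 30], "spin": 0.0}, {"dp": [0, 0, 25], "spin": 0.0}, {"dp": [0, 0, 12], "spin": 0.0}, {"dp": [0, 0, 0], "spin": 0.0}, {"dp": [0, 0, 0], "spin": 0.0}]}}

```text
clock: 4.95
position: [0.5352, -0.2284, 0.2645]
ee_rot: [0.709, 0.705, 0.001, 0.001]
ft_force: [0.3, 0.2, 0.2]
grip_width: 0.41
grasp_force: 0.0
```

Call:
{"api": "arm_command", "payload": {"plan": [{"dp": [0, 0, 0], "spin": 0.0}, {"dp": [0, 0, 0], "spin": 0.0}, {"dp": [0, 0, 0], "spin": 0.0}, {"dp": [0, 0, 0], "spin": 0.0}, {"dp": [0, 0, 0], "spin": 0.0}], "grip": 1.0, "newtons": 20}}

```text
clock: 5.45
position: [0.5346, -0.2284, 0.2628]
ee_rot: [0.709, 0.705, 0.0, 0.0]
ft_force: [-1.4, 1.3, 0.8]
grip_width: 0.127
grasp_force: 21.9
```

Call:
{"api": "arm_command", "payload": {"plan": [{"dp": [0, 0, 0], "spin": 0.0}, {"dp": [0, 0, 0], "spin": 0.0}, {"dp": [0, 0, 6], "spin": 0.0}, {"dp": [0, 0, 0], "spin": 0.0}, {"dp": [0, 0, 0], "spin": 0.0}], "grip": 0.5}}

```text
clock: 5.95
position: [0.5346, -0.2282, 0.2564]
ee_rot: [0.709, 0.705, -0.0, -0.0]
ft_force: [0.6, 0.6, 0.1]
grip_width: 0.249
grasp_force: 0.0
```

Call:
{"api": "arm_command", "payload": {"plan": [{"dp": [0, 0, 0], "spin": 0.0}, {"dp": [0, 0, 0], "spin": 0.0}, {"dp": [0, 0, 0], "spin": 0.0}, {"dp": [0, 0, 0], "spin": 0.0}], "grip": 1.0}}

```text
clock: 6.35
position: [0.5344, -0.2283, 0.2566]
ee_rot: [0.709, 0.705, -0.0, -0.0]
ft_force: [-1.9, 0.4, -0.0]
grip_width: 0.129
grasp_force: 21.1
```

Call:
{"api": "arm_command", "payload": {"plan": [{"dp": [0, -0.5, -9.4], "spin": 0.0}, {"dp": [0, -1.5, -9.3], "spin": 0.0}, {"dp": [0, -2.4, -9.1], "spin": 0.0}, {"dp": [0, -3.4, -8.8], "spin": 0.0}, {"dp": [0, -4.3, -8.4], "spin": 0.0}]}}

```text
clock: 6.85
position: [0.5222, -0.2283, 0.3027]
ee_rot: [0.709, 0.705, 0.0, 0.0]
ft_force: [-0.3, -0.7, -2.6]
grip_width: 0.131
grasp_force: 19.7
```

Call:
{"api": "arm_command", "payload": {"plan": [{"dp": [0, 0, 0], "spin": 0.0}]}}

```text
clock: 6.95
position: [0.5222, -0.2286, 0.3031]
ee_rot: [0.709, 0.705, 0.001, 0.001]
ft_force: [-0.9, 0.1, -2.1]
grip_width: 0.129
grasp_force: 19.8
```

Tracking is good. I'll continue the arc.

Call:
{"api": "arm_command", "payload": {"plan": [{"dp": [0, -5.1, -7.5], "spin": 0.0}, {"dp": [0, -5.9, -7.0], "spin": 0.0}, {"dp": [0, -6.7, -6.4], "spin": 0.0}, {"dp": [0, -7.3, -5.7], "spin": 0.0}, {"dp": [0, -7.9, -4.9], "spin": 0.0}]}}

```text
clock: 7.45
position: [0.4911, -0.2282, 0.336]
ee_rot: [0.709, 0.706, 0.002, 0.003]
ft_force: [11.1, -0.6, 10.9]
grip_width: 0.125
grasp_force: 20.2
```

Call:
{"api": "arm_command", "payload": {"plan": [{"dp": [0, -8.4, -4.1], "spin": 0.0}, {"dp": [0, -8.8, -3.2], "spin": 0.0}, {"dp": [0, -9.0, -2.3], "spin": 0.0}, {"dp": [0, -9.2, -1.4], "spin": 0.0}, {"dp": [0, -9.3, -0.5], "spin": 0.0}]}}

```text
clock: 7.95
position: [0.4463, -0.2282, 0.3482]
ee_rot: [0.709, 0.706, 0.003, 0.003]
ft_force: [2.2, 3.8, 20.8]
grip_width: 0.13
grasp_force: 22.5
```

Call:
{"api": "arm_command", "payload": {"plan": [{"dp": [0, 0, 0], "spin": 0.0}, {"dp": [0, 0, 0], "spin": 0.0}]}}

```text
clock: 8.15
position: [0.4459, -0.2283, 0.348]
ee_rot: [0.709, 0.705, 0.003, 0.002]
ft_force: [1.0, 2.3, 23.7]
grip_width: 0.129
grasp_force: 22.7
```

```bash
python3 - <<'E'
from h import *
a=viewer.camera("wrist"); b=viewer.camera("side")
cv2.imwrite("pics/up.png",np.hstack([a[150:,150:450],cv2.resize(b[140:300,240:380],None,fx=1.6875,fy=1.6875)]))
for c in ("wrist","side"): print(c,[(np.round(d["position"],3).tolist(),round(d["score"],2)) for d in finder.find_in(c,"bail")])
E
```

```text
wrist []
side [([0.445, -0.195, 0.162], 0.56)]
```

View pics/up.png

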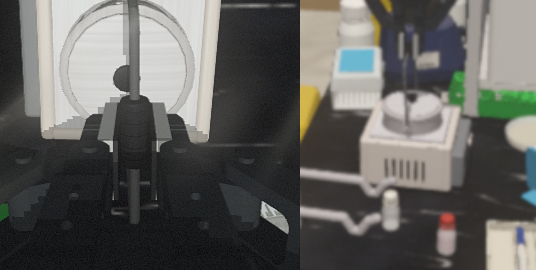

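The bail is upright over the pot, but I'm pressing down on it by about 24 N. I'll ease upward in small steps.

Call:
{"api": "arm_command", "payload": {"plan": [{"dp": [0, 0, -1], "spin": 0.0}, {"dp": [0, 0, -1], "spin": 0.0}, {"dp": [0, 0, 0], "spin": 0.0}], "newtons": 40}}

```text
clock: 8.65
position: [0.4452, -0.2281, 0.3484]
ee_rot: [0.709, 0.705, 0.001, 0.001]
ft_force: [0.7, 1.6, 9.8]
grip_width: 0.118
grasp_force: 39.6
```

Call:
{"api": "arm_command", "payload": {"plan": [{"dp": [0, 0, -1], "spin": 0.0}, {"dp": [0, 0, -1], "spin": 0.0}, {"dp": [0, 0, 0], "spin": 0.0}]}}

```text
clock: 8.95
position: [0.4446, -0.2279, 0.3487]
ee_rot: [0.709, 0.705, 0.0, -0.0]
ft_force: [2.3, -0.3, -1.2]
grip_width: 0.121
grasp_force: 39.1
```

Call:
{"api": "arm_command", "payload": {"plan": [{"dp": [0, 0, -2], "spin": 0.0}, {"dp": [0, 0, -4], "spin": 0.0}, {"dp": [0, 0, -4], "spin": 0.0}, {"dp": [0, 0, -4], "spin": 0.0}, {"dp": [0, 0, 0], "spin": 0.0}]}}

```text
clock: 9.45
position: [0.445, -0.2279, 0.3633]
ee_rot: [0.709, 0.705, 0.0, 0.0]
ft_force: [0.1, -1.1, -3.8]
grip_width: 0.121
grasp_force: 39.0
```

Call:
{"api": "arm_command", "payload": {"plan": [{"dp": [0, 0, -8], "spin": 0.0}, {"dp": [0, 0, -12], "spin": 0.0}, {"dp": [0, 0, -12], "spin": 0.0}, {"dp": [0, 0, -12], "spin": 0.0}, {"dp": [0, 0, -12], "spin": 0.0}]}}

```text
clock: 9.95
position: [0.4449, -0.2279, 0.4201]
ee_rot: [0.709, 0.705, 0.0, 0.0]
ft_force: [-0.3, -0.6, -4.5]
grip_width: 0.122
grasp_force: 39.1
```

Call:
{"api": "arm_command", "payload": {"plan": [{"dp": [0, 0, -10], "spin": 0.0}, {"dp": [0, 0, -5], "spin": 0.0}, {"dp": [0, 0, -2], "spin": 0.0}, {"dp": [0, 0, 0], "spin": 0.0}, {"dp": [0, 0, 0], "spin": 0.0}]}}

```text
clock: 10.45
position: [0.4448, -0.2277, 0.4352]
ee_rot: [0.709, 0.705, -0.0, -0.0]
ft_force: [-0.1, -1.2, -3.7]
grip_width: 0.126
grasp_force: 39.1
```

```bash
python3 - <<'E'
from h import *
b=viewer.camera("side"); a=viewer.camera("wrist")
cv2.imwrite("pics/lift.png",np.hstack([cv2.resize(b[100:300,220:400],None,fx=2.1,fy=2.1),a[:,130:430]]))
o,p,M=pose(); print(p.round(4),yawy(),np.round(o["ft_force"],2),o["joint_pos"].round(2))
E
```

```text
[ 0.4448 -0.2278  0.4353] -0.005035607777722628 [-1.15  0.01 -3.63] [-0.45  0.01  0.86  1.77 -0.01  1.36  0.4 ]
```

View pics/lift.png

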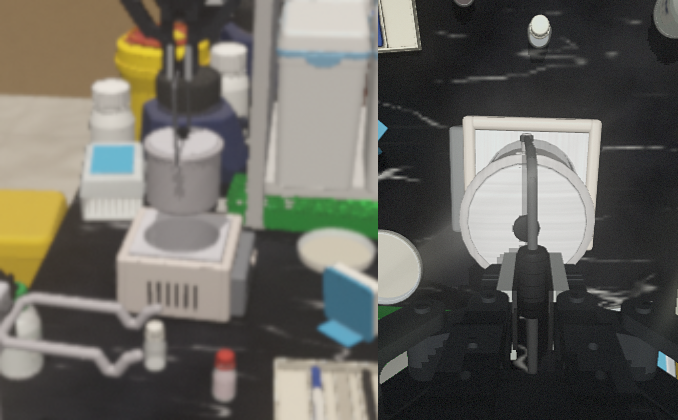

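The pot is lifted out and level (about 3.9 N), and the cooler well shows empty below it. Next I carry it to the approach point in front of the fork.

Call:
{"api": "arm_command", "payload": {"plan": [{"dp": [5, 0, 0], "spin": 0.006}, {"dp": [10, 0, 0], "spin": 0.006}, {"dp": [15, 0, 0], "spin": 0.006}, {"dp": [20, 0, 0], "spin": 0.006}, {"dp": [20, 0, 0], "spin": 0.006}]}}

```text
clock: 11.05
position: [0.4462, -0.1569, 0.4356]
ee_rot: [0.72, 0.694, -0.0, -0.0]
ft_force: [0.6, -0.4, -4.3]
grip_width: 0.12
grasp_force: 39.1
```

Call:
{"api": "arm_command", "payload": {"plan": [{"dp": [20, -2, 0], "spin": 0.006}, {"dp": [20, -4, 0], "spin": 0.006}, {"dp": [20, -6, 0], "spin": 0.006}, {"dp": [20, -6, 0], "spin": 0.006}, {"dp": [20, -6, 0], "spin": 0.006}]}}

```text
clock: 11.55
position: [0.4266, -0.0557, 0.4356]
ee_rot: [0.73, 0.684, -0.0, 0.0]
ft_force: [0.1, 0.5, -3.1]
grip_width: 0.127
grasp_force: 39.1
```

Call:
{"api": "arm_command", "payload": {"plan": [{"dp": [20, -6, 0], "spin": 0.0}, {"dp": [20, -6, 0], "spin": 0.0}, {"dp": [20, -6, 0], "spin": 0.0}, {"dp": [15, -4, 0], "spin": 0.0}, {"dp": [10, -2, 0], "spin": 0.0}]}}

```text
clock: 12.05
position: [0.4082, 0.0309, 0.4356]
ee_rot: [0.729, 0.684, -0.0, -0.0]
ft_force: [-0.8, -0.5, -4.5]
grip_width: 0.119
grasp_force: 39.1
```

```bash
python3 - <<'E'
from h import *
o,p,M=pose(); print(p.round(4),yawy(),np.round(o["ft_force"],2),o["grip_width"]); plan([.390,.150,.412],-.064,10)
E
```

```text
[0.4082 0.0309 0.4356] -0.06396412206257783 [-0.76 -0.54 -4.47] 0.11883369310481645
0 {'dp': [11.8, -2.6, 2.4], 'spin': np.float64(0.0)}
1 {'dp': [11.8, -2.6, 2.4], 'spin': np.float64(0.0)}
2 {'dp': [11.8, -2.6, 2.4], 'spin': np.float64(0.0)}
3 {'dp': [11.8, -2.6, 2.4], 'spin': np.float64(0.0)}
4 {'dp': [11.8, -2.6, 2.4], 'spin': np.float64(0.0)}
5 {'dp': [11.8, -2.6, 2.4], 'spin': np.float64(0.0)}
6 {'dp': [11.8, -2.6, 2.4], 'spin': np.float64(0.0)}
7 {'dp': [11.8, -2.6, 2.4], 'spin': np.float64(0.0)}
8 {'dp': [11.8, -2.6, 2.4], 'spin': np.float64(0.0)}
9 {'dp': [11.8, -2.6, 2.4], 'spin': np.float64(0.0)}
```

Call:
{"api": "arm_command", "payload": {"plan": [{"dp": [11, -5, 0], "spin": 0.0}, {"dp": [12, -6, 0], "spin": 0.0}, {"dp": [13, -6, 2], "spin": 0.0}, {"dp": [14, -5, 4], "spin": 0.0}, {"dp": [14, -3, 4], "spin": 0.0}]}}

```text
clock: 12.55
position: [0.3875, 0.0957, 0.4255]
ee_rot: [0.73, 0.684, 0.0, -0.0]
ft_force: [-0.6, -0.3, -3.7]
grip_width: 0.122
grasp_force: 39.1
```

Call:
{"api": "arm_command", "payload": {"plan": [{"dp": [14, -1, 4], "spin": 0.0}, {"dp": [14, 0, 4], "spin": 0.0}, {"dp": [12, 0, 3], "spin": 0.0}, {"dp": [9, 0, 3], "spin": 0.0}, {"dp": [5, 0, 0], "spin": 0.0}]}}

```text
clock: 13.05
position: [0.3904, 0.1499, 0.4112]
ee_rot: [0.73, 0.684, -0.0, -0.0]
ft_force: [0.3, -0.6, -5.1]
grip_width: 0.119
grasp_force: 39.1
```

Call:
{"api": "arm_command", "payload": {"plan": [{"dp": [0, 0, 0], "spin": 0.0}, {"dp": [0, 0, 0], "spin": 0.0}]}}

```text
clock: 13.25
position: [0.3905, 0.1487, 0.4118]
ee_rot: [0.73, 0.684, 0.0, 0.0]
ft_force: [-0.6, -0.2, -4.1]
grip_width: 0.126
grasp_force: 39.1
```

```bash
python3 - <<'E'
from h import *
o,p,M=pose(); print(p.round(4),yawy(),np.round(o["ft_force"],2),o["grip_width"])
c,s=np.cos(.064),np.sin(.064); d=p[:2]-[.440,.147]; print("stand frame",(c*d[0]-s*d[1]).round(4),(s*d[0]+c*d[1]).round(4),"crown z",p[2]-.1617)
a=viewer.camera("wrist"); b=viewer.camera("side")
cv2.imwrite("pics/app.png",np.hstack([cv2.resize(b[180:380,180:340],None,fx=2.1,fy=2.1),a[:,120:560]]))
E
```

```text
[0.3905 0.1487 0.4118] -0.0654942981010411 [-0.63 -0.2  -4.1 ] 0.12645135745765118
stand frame -0.0495 -0.0015 crown z 0.2501036717683846
```

View pics/app.png

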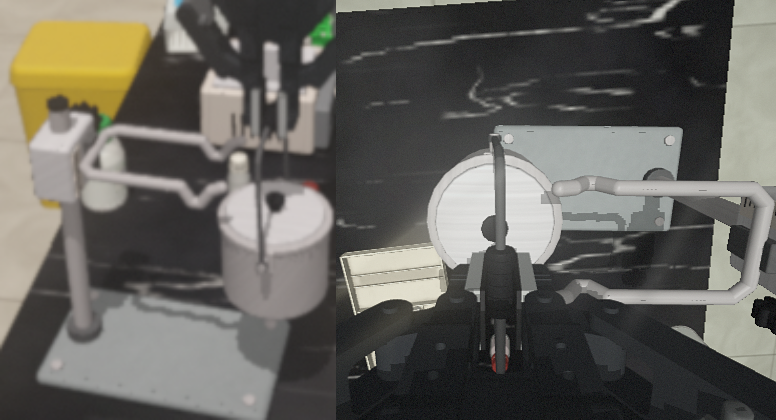

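The pot hangs level in front of the fork, with the crown roughly parallel to the notch line. Notches show at wrist pixels of about (376,183) and (372,287). I'll use them as a close check.

```bash
python3 - <<'E'
from h import *
a=ray("wrist",376,183,2,.195);b=ray("wrist",372,287,2,.195);print(a,b,(a+b)/2,np.arctan2((a-b)[1],(a-b)[0])-np.pi/2, np.linalg.norm(a-b))
print("sleeve",ray("wrist",284,281,2,.25))
E
```

```text
[0.44109299 0.17707118 0.195     ] [0.43883035 0.1177079  0.195     ] [0.43996167 0.14738954 0.195     ] -0.0380966030859502 0.05940638575725864
sleeve [0.39137685 0.15120712 0.25      ]
```

Call:
{"api": "arm_command", "payload": {"plan": [{"dp": [0, 3, 0], "spin": 0.0}, {"dp": [0.5, 6, 0], "spin": 0.0}, {"dp": [0.5, 8, 0], "spin": 0.0}, {"dp": [0.5, 8, 0], "spin": 0.0}, {"dp": [0, 8, 0], "spin": 0.0}]}}

```text
clock: 13.85
position: [0.4243, 0.1484, 0.4116]
ee_rot: [0.73, 0.684, 0.0, 0.0]
ft_force: [0.1, -0.4, -3.2]
grip_width: 0.12
grasp_force: 39.1
```

Call:
{"api": "arm_command", "payload": {"plan": [{"dp": [0, 7, 0], "spin": 0.0}, {"dp": [0, 5, 0], "spin": 0.0}, {"dp": [0, 3, 0], "spin": 0.0}, {"dp": [0, 1.5, 0], "spin": 0.0}, {"dp": [0, 0, 0], "spin": 0.0}]}}

```text
clock: 14.35
position: [0.4399, 0.1473, 0.4116]
ee_rot: [0.73, 0.684, -0.0, -0.0]
ft_force: [0.1, -0.2, -3.5]
grip_width: 0.121
grasp_force: 39.1
```

Call:
{"api": "arm_command", "payload": {"plan": [{"dp": [0, 0, 3], "spin": 0.0}, {"dp": [0, 0, 5], "spin": 0.0}, {"dp": [0, 0, 6], "spin": 0.0}, {"dp": [0, 0, 6], "spin": 0.0}, {"dp": [0, 0, 5], "spin": 0.0}]}}

```text
clock: 14.85
position: [0.4397, 0.1473, 0.3859]
ee_rot: [0.73, 0.684, -0.0, -0.0]
ft_force: [0.4, 0.4, -3.1]
grip_width: 0.124
grasp_force: 39.1
```

Call:
{"api": "arm_command", "payload": {"plan": [{"dp": [0, 0, 2], "spin": 0.0}, {"dp": [0, 0, 0], "spin": 0.0}, {"dp": [0, 0, 0], "spin": 0.0}]}}

```text
clock: 15.15
position: [0.4399, 0.1473, 0.3848]
ee_rot: [0.73, 0.684, 0.0, 0.0]
ft_force: [0.4, -0.7, -3.9]
grip_width: 0.122
grasp_force: 39.1
```

```bash
cat > st.py <<'E'
from h import *
o,p,M=pose(); c,s=np.cos(.064),np.sin(.064); d=p[:2]-[.440,.147]
print(o["clock"],p.round(4),round(yawy(),4),np.round(o["ft_force"],2),"stand frame",(c*d[0]-s*d[1]).round(4),(s*d[0]+c*d[1]).round(4),"crown z",round(p[2]-.1617,4))
E
python3 st.py
```

```text
15.15 [0.4399 0.1473 0.3848] -0.065 [ 0.35 -0.7  -3.88] stand frame -0.0001 0.0003 crown z 0.2231
```

Call:
{"api": "arm_command", "payload": {"plan": [{"dp": [0, 0, 2], "spin": 0.0}, {"dp": [0, 0, 2], "spin": 0.0}, {"dp": [0, 0, 2], "spin": 0.0}, {"dp": [0, 0, 2], "spin": 0.0}, {"dp": [0, 0, 2], "spin": 0.0}]}}

```text
clock: 15.65
position: [0.4399, 0.1473, 0.3745]
ee_rot: [0.73, 0.684, 0.0, -0.0]
ft_force: [-0.7, 0.2, -3.7]
grip_width: 0.123
grasp_force: 39.1
```

Call:
{"api": "arm_command", "payload": {"plan": [{"dp": [0, 0, 1], "spin": 0.0}, {"dp": [0, 0, 1], "spin": 0.0}, {"dp": [0, 0, 0.5], "spin": 0.0}, {"dp": [0, 0, 0.5], "spin": 0.0}, {"dp": [0, 0, 0], "spin": 0.0}]}}

```text
clock: 16.15
position: [0.4399, 0.1473, 0.3717]
ee_rot: [0.73, 0.684, 0.0, -0.0]
ft_force: [-1.2, 0.3, -2.7]
grip_width: 0.12
grasp_force: 39.1
```

Call:
{"api": "arm_command", "payload": {"plan": [{"dp": [0, 0, 0.5], "spin": 0.0}, {"dp": [0, 0, 0.5], "spin": 0.0}, {"dp": [0, 0, 0.5], "spin": 0.0}, {"dp": [0, 0, 0], "spin": 0.0}]}}

```text
clock: 16.55
position: [0.4398, 0.1473, 0.3701]
ee_rot: [0.73, 0.684, -0.0, -0.0]
ft_force: [-0.4, 0.1, -3.5]
grip_width: 0.126
grasp_force: 39.1
```

Call:
{"api": "arm_command", "payload": {"plan": [{"dp": [0, 0, 0.5], "spin": 0.0}, {"dp": [0, 0, 0.5], "spin": 0.0}, {"dp": [0, 0, 0.5], "spin": 0.0}, {"dp": [0, 0, 0.5], "spin": 0.0}, {"dp": [0, 0, 0], "spin": 0.0}]}}

```text
clock: 17.05
position: [0.4398, 0.1473, 0.3681]
ee_rot: [0.73, 0.684, -0.0, -0.0]
ft_force: [-0.2, 0.1, -3.1]
grip_width: 0.121
grasp_force: 39.1
```

```bash
python3 st.py
```

```text
17.05 [0.4398 0.1473 0.3681] -0.065 [-0.21  0.14 -3.11] stand frame -0.0002 0.0003 crown z 0.2064
```

Call:
{"api": "arm_command", "payload": {"plan": [{"dp": [0, 0, 0.5], "spin": 0.0}, {"dp": [0, 0, 0.5], "spin": 0.0}, {"dp": [0, 0, 0], "spin": 0.0}]}}

```text
clock: 17.35
position: [0.4398, 0.1473, 0.3671]
ee_rot: [0.73, 0.684, -0.0, -0.0]
ft_force: [0.3, 0.5, -3.4]
grip_width: 0.124
grasp_force: 39.1
```

```bash
python3 st.py
```

```text
17.35 [0.4398 0.1473 0.3671] -0.065 [ 0.25  0.5  -3.41] stand frame -0.0002 0.0003 crown z 0.2054
```

Call:
{"api": "arm_command", "payload": {"plan": [{"dp": [0, 0, 0.5], "spin": 0.0}, {"dp": [0, 0, 0.5], "spin": 0.0}, {"dp": [0, 0, 0], "spin": 0.0}]}}

```text
clock: 17.65
position: [0.4398, 0.1473, 0.3661]
ee_rot: [0.73, 0.684, -0.0, -0.0]
ft_force: [-0.1, -0.2, -3.1]
grip_width: 0.121
grasp_force: 39.1
```

Call:
{"api": "arm_command", "payload": {"plan": [{"dp": [0, 0, 0.5], "spin": 0.0}, {"dp": [0, 0, 0], "spin": 0.0}]}}

```text
clock: 17.85
position: [0.4398, 0.1473, 0.3656]
ee_rot: [0.73, 0.684, 0.0, -0.0]
ft_force: [-0.8, -0.2, -3.3]
grip_width: 0.125
grasp_force: 39.1
```

Call:
{"api": "arm_command", "payload": {"plan": [{"dp": [0, 0, 0.5], "spin": 0.0}, {"dp": [0, 0, 0.5], "spin": 0.0}, {"dp": [0, 0, 0], "spin": 0.0}]}}

```text
clock: 18.15
position: [0.4398, 0.1473, 0.3646]
ee_rot: [0.73, 0.684, -0.0, -0.0]
ft_force: [0.1, 1.1, -3.5]
grip_width: 0.123
grasp_force: 39.1
```

```bash
python3 st.py
```

```text
18.15 [0.4398 0.1473 0.3646] -0.065 [ 0.07  1.06 -3.52] stand frame -0.0002 0.0003 crown z 0.2029
```

Call:
{"api": "arm_command", "payload": {"plan": [{"dp": [0, 0, 0.5], "spin": 0.0}, {"dp": [0, 0, 0.5], "spin": 0.0}, {"dp": [0, 0, 0], "spin": 0.0}]}}

```text
clock: 18.45
position: [0.4398, 0.1473, 0.3636]
ee_rot: [0.73, 0.684, -0.0, -0.0]
ft_force: [0.4, -0.2, -3.6]
grip_width: 0.123
grasp_force: 39.1
```

Call:
{"api": "arm_command", "payload": {"plan": [{"dp": [0, 0, 0.5], "spin": 0.0}, {"dp": [0, 0, 0.5], "spin": 0.0}, {"dp": [0, 0, 0], "spin": 0.0}]}}

```text
clock: 18.75
position: [0.4398, 0.1473, 0.3626]
ee_rot: [0.73, 0.684, -0.0, -0.0]
ft_force: [0.7, -0.8, -4.0]
grip_width: 0.124
grasp_force: 39.1
```

```bash
python3 st.py
```

```text
18.75 [0.4398 0.1473 0.3626] -0.065 [ 0.74 -0.78 -4.01] stand frame -0.0002 0.0003 crown z 0.2009
```

Call:
{"api": "arm_command", "payload": {"plan": [{"dp": [0, 0, 0.5], "spin": 0.0}, {"dp": [0, 0, 0.5], "spin": 0.0}, {"dp": [0, 0, 0], "spin": 0.0}]}}

```text
clock: 19.05
position: [0.4398, 0.1473, 0.3616]
ee_rot: [0.73, 0.684, -0.0, -0.0]
ft_force: [-0.2, -0.7, -3.8]
grip_width: 0.119
grasp_force: 39.1
```

Call:
{"api": "arm_command", "payload": {"plan": [{"dp": [0, 0, 0.5], "spin": 0.0}, {"dp": [0, 0, 0.5], "spin": 0.0}, {"dp": [0, 0, 0], "spin": 0.0}]}}

```text
clock: 19.35
position: [0.4398, 0.1473, 0.3607]
ee_rot: [0.73, 0.684, 0.0, -0.0]
ft_force: [-1.0, -0.6, -2.6]
grip_width: 0.121
grasp_force: 39.2
```

```bash
python3 st.py
```

```text
19.35 [0.4398 0.1473 0.3607] -0.065 [-0.97 -0.56 -2.57] stand frame -0.0002 0.0003 crown z 0.199
```

Call:
{"api": "arm_command", "payload": {"plan": [{"dp": [0, 0, 0.5], "spin": 0.0}, {"dp": [0, 0, 0], "spin": 0.0}]}}

```text
clock: 19.55
position: [0.4398, 0.1474, 0.3602]
ee_rot: [0.73, 0.684, 0.0, -0.0]
ft_force: [-1.8, -0.3, -1.4]
grip_width: 0.127
grasp_force: 39.2
```

Contact: the load is going over to the fork, with a slight -x push from the notch wall. I'll continue in finer steps and yield a little in x.

Call:
{"api": "arm_command", "payload": {"plan": [{"dp": [0, -0.4, 0.3], "spin": 0.0}, {"dp": [0, 0, 0], "spin": 0.0}]}}

```text
clock: 19.75
position: [0.4394, 0.1474, 0.3599]
ee_rot: [0.73, 0.684, -0.0, -0.0]
ft_force: [-0.9, -0.0, -2.4]
grip_width: 0.122
grasp_force: 39.2
```

```bash
python3 st.py
```

```text
19.75 [0.4394 0.1474 0.3599] -0.065 [-0.91 -0.02 -2.4 ] stand frame -0.0006 0.0003 crown z 0.1982
```

Call:
{"api": "arm_command", "payload": {"plan": [{"dp": [0, -0.4, 0.3], "spin": 0.0}, {"dp": [0, 0, 0], "spin": 0.0}, {"dp": [0, 0, 0], "spin": 0.0}]}}

```text
clock: 20.05
position: [0.439, 0.1474, 0.3595]
ee_rot: [0.73, 0.684, -0.0, -0.0]
ft_force: [-1.8, 0.5, -2.6]
grip_width: 0.121
grasp_force: 39.2
```

Call:
{"api": "arm_command", "payload": {"plan": [{"dp": [0, -0.4, 0.4], "spin": 0.0}, {"dp": [0, 0, 0], "spin": 0.0}, {"dp": [0, 0, 0], "spin": 0.0}]}}

```text
clock: 20.35
position: [0.4386, 0.1474, 0.3592]
ee_rot: [0.73, 0.684, -0.0, -0.0]
ft_force: [-0.6, 0.5, -3.7]
grip_width: 0.124
grasp_force: 39.2
```

```bash
python3 st.py
```

```text
20.35 [0.4386 0.1474 0.3592] -0.065 [-0.64  0.46 -3.72] stand frame -0.0014 0.0003 crown z 0.1975
```

Call:
{"api": "arm_command", "payload": {"plan": [{"dp": [0, -0.5, 0.3], "spin": 0.0}, {"dp": [0, 0, 0], "spin": 0.0}, {"dp": [0, 0, 0], "spin": 0.0}]}}

```text
clock: 20.65
position: [0.4381, 0.1474, 0.3589]
ee_rot: [0.73, 0.684, 0.0, -0.0]
ft_force: [-0.2, -0.8, -3.2]
grip_width: 0.124
grasp_force: 39.2
```

```bash
python3 st.py
```

```text
20.65 [0.4381 0.1474 0.3589] -0.065 [-0.19 -0.76 -3.17] stand frame -0.0019 0.0003 crown z 0.1972
```

Call:
{"api": "arm_command", "payload": {"plan": [{"dp": [0, 0, 0.5], "spin": 0.0}, {"dp": [0, 0, 0], "spin": 0.0}, {"dp": [0, 0, 0], "spin": 0.0}]}}

```text
clock: 20.95
position: [0.4382, 0.1474, 0.3584]
ee_rot: [0.73, 0.684, 0.0, -0.0]
ft_force: [-0.9, -1.1, -2.9]
grip_width: 0.12
grasp_force: 39.2
```

```bash
python3 st.py
```

```text
20.95 [0.4382 0.1474 0.3584] -0.0651 [-0.94 -1.11 -2.92] stand frame -0.0018 0.0003 crown z 0.1967
```

Call:
{"api": "arm_command", "payload": {"plan": [{"dp": [0, 0, 0.5], "spin": 0.0}, {"dp": [0, 0, 0], "spin": 0.0}, {"dp": [0, 0, 0], "spin": 0.0}]}}

```text
clock: 21.25
position: [0.4382, 0.1474, 0.358]
ee_rot: [0.73, 0.684, 0.0, -0.0]
ft_force: [-0.9, -0.6, -1.9]
grip_width: 0.124
grasp_force: 39.2
```

```bash
python3 st.py
```

```text
21.25 [0.4382 0.1474 0.358 ] -0.0651 [-0.91 -0.56 -1.87] stand frame -0.0018 0.0003 crown z 0.1963
```

Call:
{"api": "arm_command", "payload": {"plan": [{"dp": [0, -0.5, 0.4], "spin": 0.0}, {"dp": [0, 0, 0], "spin": 0.0}, {"dp": [0, 0, 0], "spin": 0.0}]}}

```text
clock: 21.55
position: [0.4379, 0.1474, 0.3577]
ee_rot: [0.73, 0.684, 0.0, 0.0]
ft_force: [1.4, 0.2, -1.4]
grip_width: 0.126
grasp_force: 39.3
```

```bash
python3 st.py
```

```text
21.55 [0.4379 0.1474 0.3577] -0.0651 [ 1.38  0.16 -1.42] stand frame -0.0022 0.0003 crown z 0.196
```

Call:
{"api": "arm_command", "payload": {"plan": [{"dp": [0, -0.3, 0.5], "spin": 0.0}, {"dp": [0, 0, 0], "spin": 0.0}, {"dp": [0, 0, 0], "spin": 0.0}]}}

```text
clock: 21.85
position: [0.4377, 0.1475, 0.3573]
ee_rot: [0.73, 0.684, 0.001, 0.0]
ft_force: [4.2, -0.4, -0.1]
grip_width: 0.118
grasp_force: 39.4
```

```bash
python3 st.py
```

```text
21.85 [0.4377 0.1475 0.3573] -0.0652 [ 4.23 -0.4  -0.14] stand frame -0.0024 0.0003 crown z 0.1956
```

Now the opposite wall pushes (+4 N in x), so the crown is at the bottom of the V and nearly all the weight is carried. I'll relieve the side force.

Call:
{"api": "arm_command", "payload": {"plan": [{"dp": [0, 0.4, 0], "spin": 0.0}, {"dp": [0, 0, 0], "spin": 0.0}, {"dp": [0, 0, 0], "spin": 0.0}]}}

```text
clock: 22.15
position: [0.4378, 0.1475, 0.3571]
ee_rot: [0.73, 0.684, 0.0, 0.0]
ft_force: [2.4, -0.3, 1.0]
grip_width: 0.119
grasp_force: 39.4
```

```bash
python3 st.py
```

```text
22.15 [0.4378 0.1475 0.3571] -0.065 [ 2.45 -0.26  0.99] stand frame -0.0022 0.0003 crown z 0.1954
```

Call:
{"api": "arm_command", "payload": {"plan": [{"dp": [0, 0.3, -0.2], "spin": 0.0}, {"dp": [0, 0, 0], "spin": 0.0}, {"dp": [0, 0, 0], "spin": 0.0}], "newtons": 20}}

```text
clock: 22.45
position: [0.438, 0.1475, 0.3571]
ee_rot: [0.73, 0.684, -0.0, -0.0]
ft_force: [1.0, -0.2, 0.3]
grip_width: 0.119
grasp_force: 39.4
```

```bash
python3 st.py
```

```text
22.45 [0.438  0.1475 0.3571] -0.0649 [ 1.01 -0.25  0.33] stand frame -0.0021 0.0004 crown z 0.1954
```

Forces are near zero, so I'll open gently.

Call:
{"api": "arm_command", "payload": {"plan": [{"dp": [0, 0, 0], "spin": 0.0}, {"dp": [0, 0, 0], "spin": 0.0}, {"dp": [0, 0, 0], "spin": 0.0}], "grip": 0.68}}

```text
clock: 22.75
position: [0.4379, 0.1475, 0.3571]
ee_rot: [0.73, 0.684, -0.0, -0.0]
ft_force: [0.2, -0.2, 0.5]
grip_width: 0.16
grasp_force: 0.0
```

Call:
{"api": "arm_command", "payload": {"plan": [{"dp": [0, 0, 0], "spin": 0.0}, {"dp": [0, 0, 0], "spin": 0.0}, {"dp": [0, 0, 0], "spin": 0.0}, {"dp": [0, 0, 0], "spin": 0.0}], "grip": 0.4}}

```text
clock: 23.15
position: [0.438, 0.1475, 0.3572]
ee_rot: [0.73, 0.684, 0.0, -0.0]
ft_force: [-0.3, 0.8, 0.3]
grip_width: 0.296
grasp_force: 0.0
```

```bash
python3 st.py; python3 - <<'E'
from h import *
b=viewer.camera("side"); a=viewer.camera("wrist")
cv2.imwrite("pics/hang.png",np.hstack([cv2.resize(b[180:380,180:340],None,fx=2.1,fy=2.1),a[:,120:560]]))
E
```

```text
23.15 [0.438  0.1475 0.3572] -0.065 [-0.3   0.83  0.3 ] stand frame -0.002 0.0003 crown z 0.1955
```

View pics/hang.png

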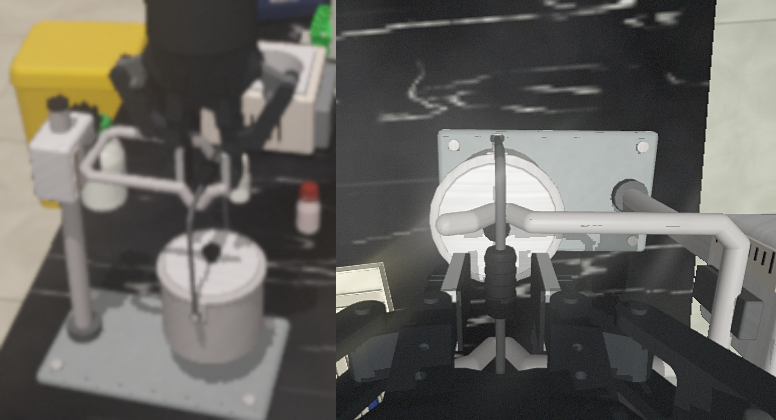

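The pot hangs upright, with its crown in both notches (far notch about (497,212), near about (500,345)) and the fingers clear. I'll retreat straight up.

Call:
{"api": "arm_command", "payload": {"plan": [{"dp": [0, 0, -5], "spin": 0.0}, {"dp": [0, 0, -10], "spin": 0.0}, {"dp": [0, 0, -20], "spin": 0.0}, {"dp": [0, 0, -30], "spin": 0.0}, {"dp": [0, 0, -30], "spin": 0.0}]}}

```text
clock: 23.75
position: [0.4379, 0.1473, 0.454]
ee_rot: [0.73, 0.684, 0.0, 0.0]
ft_force: [-0.5, 0.4, 0.2]
grip_width: 0.3
grasp_force: 0.0
```

Call:
{"api": "arm_command", "payload": {"plan": [{"dp": [0, 0, -20], "spin": 0.0}, {"dp": [0, 0, 0], "spin": 0.0}, {"dp": [0, 0, 0], "spin": 0.0}, {"dp": [0, 0, 0], "spin": 0.0}, {"dp": [0, 0, 0], "spin": 0.0}]}}

```text
clock: 24.25
position: [0.4379, 0.1474, 0.4714]
ee_rot: [0.73, 0.684, -0.001, -0.0]
ft_force: [0.5, 0.4, 0.3]
grip_width: 0.303
grasp_force: 0.0
```

Call:
{"api": "arm_command", "payload": {"plan": [{"dp": [0, 0, 0], "spin": 0.0}, {"dp": [0, 0, 0], "spin": 0.0}, {"dp": [0, 0, 0], "spin": 0.0}, {"dp": [0, 0, 0], "spin": 0.0}, {"dp": [0, 0, 0], "spin": 0.0}]}}

```text
clock: 24.75
position: [0.4381, 0.1474, 0.4722]
ee_rot: [0.73, 0.684, 0.0, -0.0]
ft_force: [0.4, -0.1, 0.4]
grip_width: 0.305
grasp_force: 0.0
```

```bash
python3 st.py; python3 - <<'E'
from h import *
a=viewer.camera("side"); b=viewer.camera("side"); c=[viewer.camera("side") for _ in range(6)][-1]
print("motion",cv2.absdiff(a,c)[180:380,200:320].mean(),cv2.absdiff(a,b)[180:380,200:320].mean())
for th in ("pot","bail_grip","bail"):
    for k in ("side","wrist"):
        if k=="wrist" and th=="pot": viewer.camera("wrist")
        print(th,k,[(np.round(d["position"],3).tolist(),round(d["score"],2)) for d in finder.find_in(k,th)][:2])
E
```

```text
24.75 [0.4381 0.1474 0.4722] -0.065 [ 0.37 -0.11  0.42] stand frame -0.002 0.0003 crown z 0.3105
motion 0.5374861111111111 0.5322916666666667
pot side [([0.433, 0.177, 0.114], 0.57)]
pot wrist [([0.437, 0.149, 0.118], 0.94)]
bail_grip side [([0.438, 0.159, 0.192], 0.63)]
bail_grip wrist [([0.442, 0.15, 0.194], 0.76)]
bail side [([0.44, 0.163, 0.185], 0.91), ([0.554, -0.391, 0.064], 0.25)]
bail wrist [([0.438, 0.151, 0.2], 0.94)]
```

The pot is still, the grip sits on the notch line, and the robot is clear of everything. Handing in.

```bash
python3 -c "
from workcell import manip
print(manip.hand_in())"
```

```text
the job is handed in; nothing more can be done
None
```

The pot hangs still and upright on the weighing stand with its bail in both fork notches. It was lowered onto the fork gently and released, and I handed the job in at about 25 s; no verdict came back.

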